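Lift the spot plate off the drying rack with the plate lifter

TASK

Fetch the white spot plate from the sloped drying rack with the orange-handled lifter: slide the blade under the plate, lift it off, and carry it on the blade to the low level stand with the blue rails. Lower it there so that it lies flat and centred across both rails, its long side across them, then draw the blade out and lay the lifter down flat on the bare worktop. Do not touch the plate with the gripper or arm, and leave the two brown bottles and the mortar where they are.

Things in the scene. Friction and masses are not known exactly. Their poses are not given: they have to be found in the camera images.
- lifter: loose plate lifter, 143 mm long, 0.12 kg, lying flat on the worktop. Origin: underside of the blade at its rear edge (heel), mid-width; +x along the blade to its tip, +z up. Steel blade x 0 to 70 mm, 60 mm wide, 2 mm thick. Upturned heel wall 16 mm high, x -3 to 0. A neck rises behind the heel to a straight orange handle parallel to the blade
- lifter_grip (a point): middle of the lifter's orange handle, at (-45, 0, 50) mm in the lifter's frame; axes as the lifter. Handle: x -73 to -17 mm, 24 mm wide in y, z 36 to 64 mm above the blade's underside
- spot_plate: loose white porcelain plate with twelve wells, 120 x 88 x 12 mm, 0.18 kg. Origin: centre of its underside; x along the 120 mm side, z out of the welled face. Starts on the drying rack
- drying_rack: fixed rack, origin on the worktop under the seat, z up, x the level direction in which the slope rises. Two grey rails, 98 mm long, 8 mm thick, y 42 to 66 mm either side, slope up to +x at 0.50 rad (28.6 degrees). Between them it is open down to a cross bar at z 48 mm: a blade goes in under the plate from the low end, along the slope. Rail-wide lips 7 mm high at the low ends
- rack_seat (a point): centre of the sloped seat plane at the rail tops, 111 mm above the worktop, where the centre of the plate's underside rests (its 120 mm side across the slope, its low edge 44 mm down the slope, at the lips). Axes as the drying_rack (not sloped)
- reading_stand: fixed level stand, 92 mm (x) x 150 mm (y), 40 mm high, origin under its centre on the worktop, z up. Two blue rails along x, 24 mm wide (y 42 to 66 mm either side), tops level at 40 mm; the 84 mm between them is free above 10 mm and open at both ends. The blade goes in from the -x end
- stand_seat (a point): centre of the stand at the level of its rail tops, 40 mm above the worktop; axes as the stand
- bottle_left: loose brown dropper bottle, 39 mm diameter, 104 mm high, a bystander; origin at its foot
- bottle_right: loose brown dropper bottle, 39 mm diameter, 104 mm high, a bystander; origin at its foot
- mortar: loose white mortar, 116 x 109 x 54 mm, a bystander; origin at its foot

How it is judged:
On the way, in this order (a step that is already met when the one before it is completed fails the run):
1. the plate rides on the lifter's blade, clear of the rack and at least 25 mm higher than it lay (contact force between lifter and spot_plate above 0.3 N and contact force between spot_plate and drying_rack below 0.1 N and z of spot_plate in the frame of rack_seat above 0.025 m and z of spot_plate in the frame of lifter below 0.02 m), for 0.2 s.
2. still on the blade, the plate is lowered to within 20 mm of its seat on the stand, moving slower than 0.15 m/s (contact force between lifter and spot_plate above 0.3 N and horizontal distance between spot_plate and stand_seat below 0.03 m and z of spot_plate in the frame of stand_seat below 0.02 m and linear speed of spot_plate below 0.15 m/s), for 0.05 s.
At the end, for the whole second after the job is handed in: The plate lies flat on both rails of the stand, right side up, within 20 mm of its centre and 0.2 rad of square, at rest and clear of the lifter; the lifter lies flat on the worktop (blade under 6 mm up, tilt under 0.08 rad), at rest (horizontal distance between spot_plate and stand_seat below 0.02 m and z of spot_plate in the frame of stand_seat between -0.004 and 0.004 m and angle between spot_plate's own z axis and vertical below 0.06 rad and angle between the x axis of spot_plate and the y axis of reading_stand, either way round below 0.2 rad and linear speed of each of spot_plate, lifter below 0.01 m/s and contact force between spot_plate and lifter below 0.05 N and height (world z) of lifter between -0.005 and 0.006 m and angle between lifter's own z axis and vertical below 0.08 rad); the robot touches nothing.
It fails at once if the gripper or arm touches the plate (contact force between any of the fingers, the arm and spot_plate above 1 N).
It fails at once if a bottle or the mortar is moved by more than 30 mm (distance of any of bottle_left, bottle_right, mortar from where it was at the start of the episode above 0.03 m).
It also fails if it takes over 72 s, if anything falls off the work surface, if the arm or the gripper's body presses on something with over 40 N, if the wrist force passes 120 N, or if a joint passes its speed limit or range.

ROBOT

A 7-joint arm with a two-finger parallel gripper is mounted at the origin on a cart in front of the work surface, level with it; the furniture and walls round the work are solid. World frame = base frame: x ahead of the robot, y to its left, z up, the work surface at z = 0. Lengths are in m, angles in rad, forces in N, time in s.
With the tool pointing down it reaches from about 0.4 to 0.875 m from the base axis. Payload 19.3 kg.
Tool frame: the origin (TCP) lies at the very end of the fingers, on their centre line; the grasp point (between the pads) lies 19 mm behind it (arm.grip_point_offset is the distance from the TCP to the grasp point, in m); z points along the fingers, y is the direction in which the jaws open and shut (so a half turn about z gives the same grasp; the last joint's range is limited). The gripper opens to 85 mm and grips with 20 to 120 N. Pads are 22 mm wide; open, the fingers measure 114 mm over their backs; the gripper's body (76 mm by 85 mm) begins 54 mm behind the grasp point. The pads swing forward as they close: fully open they stand 13 mm farther back than shut.
Start: joints at [-1.319, 0.521, -0.036, 1.599, 0.021, 1.021, -0.113], TCP at [0.198, 0.593, 0.231] pointing down, gripper open.
Joint ranges: [-2.91, 2.91], [-0.3, 2.13], [-1.5, 1.42], [0.17, 2.43], [-1.26, 4.41], [0.16, 1.93], [-2.52, 2.52]. Speed limits (rad/s): [1.89, 1.89, 2.39, 2.39, 3.01, 3.01, 3.01].

INTERFACE

Orientations are given as a rotation vector (axis times angle).
In Python, from station import arm gives the robot as it stands. The module is installed in compiled form; this text tells all that it offers. Calls block until the motion is done:
- arm.move_ptp(position, orientation): joint-space move of the TCP to a pose.
- arm.move_straight(position, frame=None, velocity=0.15, f_stop=None): straight line of the TCP; frame=None keeps the orientation; velocity is the mean speed in m/s. With f_stop (N) it stops when the force on the tool has changed by that much, and returns True; else False.
- arm.move_j(angles): joint-space move.
- arm.command_gripper(opening, f_grip=None): finger opening in m; f_grip is the grip in N (None keeps the last); returns when the fingers have stopped.
- arm.pause(seconds).
- arm.inverse_kinematics(position, orientation): joint angles nearest the present ones, or None.
- arm.read_state(): the state.
- arm.snapshot(name): name is "scene" or "top" or "wrist"; returns (picture, depth): 480x640x3 uint8, red, green, blue; 480x640 float32, m along the optical axis (not along the pixel's ray), 0 where there is no reading.
- arm.camera_info(name): a dict with "camera_matrix" (3x3 intrinsics, pixels), "D" ([k1, k2, p1, p2, k3] as OpenCV has them; the pictures are not rectified), "T" (4x4, takes a point from camera to world coordinates). Camera axes: x right, y down, z forward; pixel columns grow to the right and rows downward; lengths in m; the calibration is good to about 2 mm. A picture is of the moment at which its call begins: read the wrist's pose just before it. camera_info takes no time and is no camera call; for the wrist camera it gives the pose at the moment of the call.
A pose or a line that the arm cannot do raises arm.Unreachable and nothing moves.
- arm.close_job(): hands the job in, once; it reports no verdict.
The state is a dict: "clock": time; "q": joint angles; "dq": joint speeds; "joint_torque": joint torques, N m; "ee_pos": TCP position; "ee_rot": TCP orientation; "contact_force": force on the tool from outside, world axes, zero at the start; "ft_torque": the same for the moment, N m; "width": finger opening in m.
Only numpy, scipy, OpenCV 4.12 (cv2) and the standard library are available. Lean on these libraries where they do the work, as an engineer would, in place of code of your own. Each camera call takes 0.05 s, during which the arm holds its last target. There are 200 camera calls.

## Working session

There is one attempt and no reset: what is moved stays moved. The work goes in short steps, each a Python script; the robot and the scene stay as the last script left them, time stands still between calls to the robot, and variables do not carry over. Pictures are saved under pics/ and viewed, about 8 in all and at most 12, crops included, and the job is handed in when it is done.

```bash
mkdir -p pics; ls; python3 - <<'E'
from station import arm
import numpy as np, cv2
for n in ("scene","top"):
    p,d=arm.snapshot(n); c=arm.camera_info(n)
    np.savez(n+".npz",p=p,d=d,K=c["camera_matrix"],D=c["D"],T=c["T"])
    cv2.imwrite(f"pics/{n}0.png",p[:,:,::-1]); print(n,np.round(c["T"],3).tolist(),c["camera_matrix"],c["D"])
s=arm.read_state(); print(s["clock"],s["ee_rot"],s["contact_force"],arm.grip_point_offset)
E
```

```text
pics
scene [[0.721, -0.336, 0.606, -0.062], [-0.693, -0.346, 0.632, -0.698], [-0.003, -0.876, -0.482, 0.635], [0.0, 0.0, 0.0, 1.0]] [[440.90440937   0.         325.02093253]
 [  0.         440.90440937 237.9876038 ]
 [  0.           0.           1.        ]] [-0.02561438  0.          0.          0.          0.        ]
top [[-0.012, -0.982, 0.19, 0.341], [-1.0, 0.013, 0.004, 0.004], [-0.006, -0.19, -0.982, 1.288], [0.0, 0.0, 0.0, 1.0]] [[491.87615247   0.         320.64854026]
 [  0.         491.87615247 217.09782979]
 [  0.           0.           1.        ]] [-0.09215054  0.          0.          0.          0.        ]
0.1 [-5.03287578e-01 -3.10090889e+00  1.48731485e-03] [ 0.28684668 -0.03566877  0.86975777] 0.0187
```

View pics/top0.png

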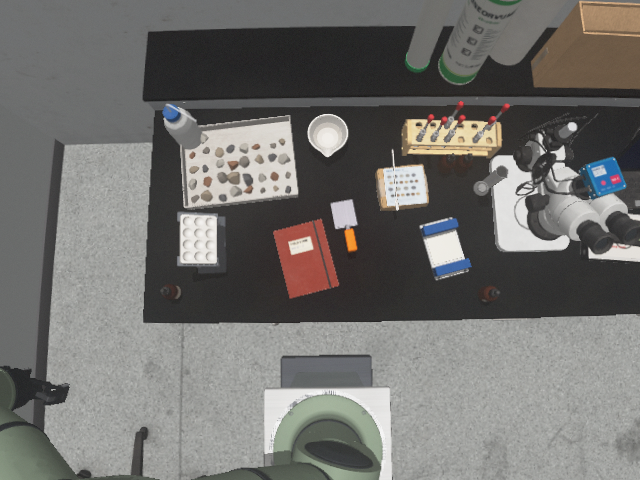

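View pics/scene0.png

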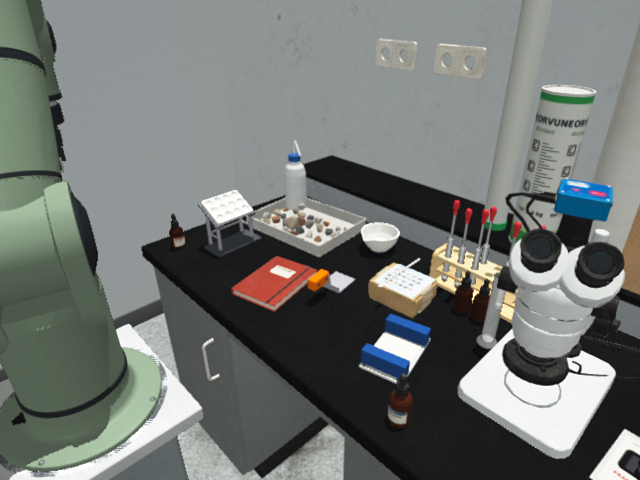

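The top view shows the plate on the rack at about (198,239), the lifter blade at (344,214) with its handle at (351,238), and the stand at (444,248). The bottles are at (170,292) and (490,293), and the mortar at (328,134). Next I'll measure these from the depth.

```bash
cat > h.py <<'E'
import numpy as np, cv2
def cloud(p,d,K,D,T):
    h,w=d.shape; u,v=np.meshgrid(np.arange(w),np.arange(h))
    n=cv2.undistortPoints(np.stack([u,v],-1).reshape(-1,1,2).astype(float),K,np.array(D)).reshape(h,w,2)
    P=np.dstack([n*d[...,None],d])
    W=P@T[:3,:3].T+T[:3,3]; W[d<=0]=np.nan
    return W
def rect(W,m):
    q=W[m][:,:2].astype(np.float32); return cv2.minAreaRect(q*1000), np.nanmean(W[m],0), m.sum()
def load(n):
    z=np.load(n+".npz"); return z["p"],cloud(z["p"],z["d"],z["K"],z["D"],z["T"])
E
python3 - <<'E'
from h import *
for n in("top","scene"):
    p,W=load(n); hsv=cv2.cvtColor(p,cv2.COLOR_RGB2HSV); H,S,V=[hsv[...,i].astype(int) for i in range(3)]
    x,y,z=W[...,0],W[...,1],W[...,2]; print(n)
    bl=(H>100)&(H<125)&(S>130)&(z>.025)&(z<.06)&(y<-.1)&(y>-.5)&(x<.65)
    print("blue",rect(W,bl)); 
    k,l=cv2.connectedComponents(bl.astype(np.uint8))
    for i in range(1,k):
        if (l==i).sum()>40: print("  rail",rect(W,l==i))
    o=(H>5)&(H<22)&(S>180)&(V>100)&(z>.03)&(z<.08)&(abs(y)<.2)&(x<.7); print("orange",rect(W,o))
    o2=o&(z>.058); print("orange top",rect(W,o2) if o2.sum()>5 else o2.sum())
    b=(V>140)&(S<50)&(abs(z)<.022)&(abs(y+.045)<.08)&(x>.42)&(x<.65); print("blade",rect(W,b))
    pl=(V>150)&(S<40)&(z>.06)&(z<.16)&(y>.2)&(y<.45)&(x<.6); print("plate",rect(W,pl))
    Q=W[pl]; c=Q.mean(0); u,s,vt=np.linalg.svd(Q-c,full_matrices=False); print(" normal",vt[2],"c",c,"z range",np.percentile(Q[:,2],[1,99]),s/np.sqrt(len(Q)))
E
```

```text
top
blue (((501.45916748046875, -313.5375671386719), (129.24229431152344, 93.36153411865234), 13.804158210754395), array([ 0.5008973 , -0.31301922,  0.04121289]), np.int64(584))
  rail (((553.0571899414062, -300.43853759765625), (22.775789260864258, 91.51961517333984), 13.804158210754395), array([ 0.55302795, -0.29963706,  0.04098334]), np.int64(292))
  rail (((448.59722900390625, -326.3334655761719), (22.54041862487793, 93.15975189208984), 15.389791488647461), array([ 0.44876666, -0.32640138,  0.04144244]), np.int64(292))
orange (((518.7962646484375, -64.87815856933594), (54.825538635253906, 24.07209587097168), 9.248322486877441), array([ 0.51855034, -0.06484445,  0.06419096]), np.int64(203))
orange top (((518.7962646484375, -64.87815856933594), (54.825538635253906, 24.07209587097168), 9.248322486877441), array([ 0.51855034, -0.06484445,  0.06419096]), np.int64(203))
blade (((579.4996337890625, -16.347091674804688), (84.79302215576172, 155.58929443359375), 27.892860412597656), array([ 0.5976928 , -0.05057936,  0.00306969]), np.int64(584))
plate (((520.9950561523438, 305.589569091796
[... 947 characters left out ...]
9,  0.05707262]), np.int64(285))
orange top (((520.8238525390625, -68.1468505859375), (54.76914596557617, 24.290782928466797), 10.996807098388672), array([ 0.51859746, -0.07034312,  0.06363287]), np.int64(160))
blade (((538.6676635742188, -26.84264373779297), (95.07720947265625, 216.696533203125), 68.31902313232422), array([ 0.57814139, -0.04802715,  0.0050557 ]), np.int64(371))
plate (((520.654541015625, 305.3096923828125), (89.56482696533203, 129.77313232421875), 89.86363983154297), array([0.51502175, 0.30226507, 0.1179364 ]), np.int64(1052))
 normal [-0.01157322  0.47143049 -0.88182728] c [0.51502175 0.30226507 0.1179364 ] z range [0.09688571 0.14048556] [0.03561243 0.0259139  0.00312989]
```

```bash
python3 - <<'E'
from h import *
p,W=load("top")
for r in range(225,256,15): print(r,[(c,)+tuple(np.round(W[r,c],3)) for c in range(174,232,3)])
im=np.hstack([cv2.resize(p[195:290,150:245],(400,400),interpolation=2),cv2.resize(p[185:280,310:405],(400,400),interpolation=2)])
cv2.imwrite("pics/crop0.png",im[:,:,::-1])
E
```

```text
225 [(174, np.float64(0.574), np.float64(0.404), np.float64(-0.001)), (177, np.float64(0.574), np.float64(0.396), np.float64(-0.002)), (180, np.float64(0.548), np.float64(0.345), np.float64(0.14)), (183, np.float64(0.548), np.float64(0.338), np.float64(0.141)), (186, np.float64(0.55), np.float64(0.334), np.float64(0.13)), (189, np.float64(0.55), np.float64(0.326), np.float64(0.131)), (192, np.float64(0.551), np.float64(0.32), np.float64(0.125)), (195, np.float64(0.549), np.float64(0.311), np.float64(0.132)), (198, np.float64(0.552), np.float64(0.307), np.float64(0.118)), (201, np.float64(0.552), np.float64(0.3), np.float64(0.116)), (204, np.float64(0.552), np.float64(0.294), np.float64(0.113)), (207, np.float64(0.553), np.float64(0.287), np.float64(0.109)), (210, np.float64(0.554), np.float64(0.282), np.float64(0.101)), (213, np.float64(0.554), np.float64(0.274), np.float64(0.103)), (216, np.float64(0.554), np.float64(0.266), np.float64(0.103)), (219, np.float64(0.57), np.float64(0.279), np.float64(0.011)), (222, np.float64(0.571), np.float64(0.271), np.float64(0.009)), (225, np.floa
[... 2035 characters left out ...]
9)), (201, np.float64(0.479), np.float64(0.298), np.float64(0.114)), (204, np.float64(0.478), np.float64(0.29), np.float64(0.119)), (207, np.float64(0.479), np.float64(0.285), np.float64(0.108)), (210, np.float64(0.48), np.float64(0.28), np.float64(0.101)), (213, np.float64(0.48), np.float64(0.272), np.float64(0.1)), (216, np.float64(0.48), np.float64(0.265), np.float64(0.099)), (219, np.float64(0.491), np.float64(0.277), np.float64(0.01)), (222, np.float64(0.491), np.float64(0.27), np.float64(0.007)), (225, np.float64(0.491), np.float64(0.263), np.float64(0.002)), (228, np.float64(0.492), np.float64(0.256), np.float64(-0.004)), (231, np.float64(0.491), np.float64(0.247), np.float64(0.002))]
```

View pics/crop0.png

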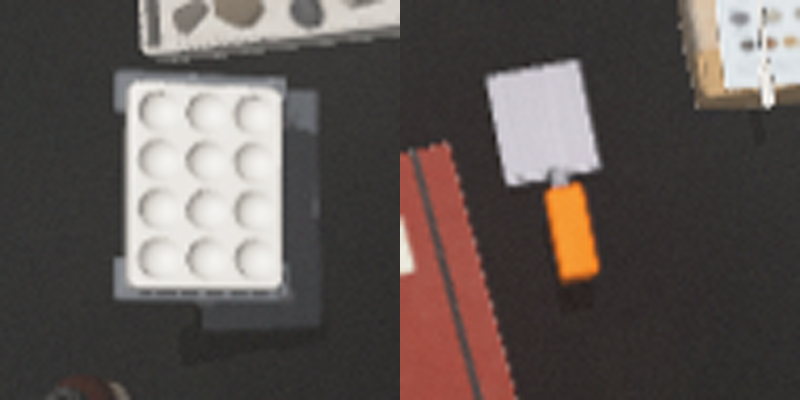

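The crop shows the plate's low edge to the right (-y) and the rack base showing beyond it. The lifter points to about +x with a yaw of about 10 degrees. So the blade goes in towards +y, and the stand is best entered from its +y end. Next I'll check reachability for both grasp flips before committing.

```bash
cat >> h.py <<'E'
from scipy.spatial.transform import Rotation as Ro
OFF=0.0187; GRIP=np.array([-.045,0,.050])
def lift(yaw,pitch=0):  # lifter rotation; pitch>0 = tip up
    return Ro.from_euler("ZY",[yaw,-pitch]).as_matrix()
def tcp(heel,yaw,pitch=0,f=1,grip=GRIP):
    """TCP pose for a lifter heel position."""
    L=lift(yaw,pitch); T=np.stack([-f*L[:,0],f*L[:,1],-L[:,2]],1)
    return np.array(heel)+L@grip+T[:,2]*OFF, Ro.from_matrix(T).as_rotvec()
RACK=np.array([.5205,.3055]); RY=np.deg2rad(92.0); SL=.5
def on_rack(s,n,up=0):  # heel position, s along slope from seat, n normal to the seat
    h=np.array([np.cos(RY),np.sin(RY),0]); z=np.array([0,0,1])
    return np.r_[RACK,.111]+s*(np.cos(SL)*h+np.sin(SL)*z)+n*(-np.sin(SL)*h+np.cos(SL)*z)+up*z
STAND=np.array([.5010,-.3135]); SY=np.deg2rad(-76.0)
def on_stand(s,z): return np.r_[STAND+s*np.array([np.cos(SY),np.sin(SY)]),z]
E
python3 - <<'E'
from h import *
from station import arm
# plate top rect centre -> underside centre: shift by 12mm along normal
h=np.array([np.cos(np.deg2rad(10)),np.sin(np.deg2rad(10)),0])
heel=np.r_[.5195,-.0665,0]+.045*h; 
poses={"pick":(heel,.175,0),"pick_up":(heel+[0,0,.15],.175,0),"pre":(on_rack(-.150,-.006),RY,SL),"in":(on_rack(-.047,-.006),RY,SL),
"up":(on_rack(-.047,0,.08),RY,SL),"lev":(on_rack(-.047,0,.12),RY,0),"st_hi":(on_stand(-.045,.16),SY,0),"st":(on_stand(-.045,.03),SY,0),"out":(on_stand(-.130,.03),SY,0),"lay":(on_stand(-.130,0),SY,0)}
for f in(1,-1):
    for k,(p,y,t) in poses.items():
        P,R=tcp(p,y,t,f); q=arm.inverse_kinematics(P,R); print(f,k,np.round(P,3),None if q is None else np.round(q,2))
E
```

```text
1 pick [ 0.52  -0.067  0.031] [ 0.05  0.67 -0.05  2.    0.07  0.47  1.7 ]
1 pick_up [ 0.52  -0.067  0.181] [-0.21  0.44  0.3   1.93 -0.18  0.8   1.93]
1 pre [0.527 0.122 0.04 ] [ 0.77  1.18 -1.28  1.94  0.92  0.78  2.33]
1 in [0.524 0.213 0.089] [ 0.58  1.02 -1.23  1.93  0.78  0.68  2.25]
1 up [0.524 0.21  0.174] [-0.76  0.66  0.8   1.96 -1.17  1.09 -2.39]
1 lev [0.524 0.219 0.24 ] [ 0.3   0.73 -1.27  1.71  0.73  1.27  2.04]
1 st_hi [ 0.479 -0.226  0.191] [-0.32  0.62  0.95  1.92 -0.63  0.93  1.19]
1 st [ 0.479 -0.226  0.061] [ 0.04  0.67  0.4   1.99 -0.47  0.57  1.01]
1 out [ 0.459 -0.144  0.061] [-0.05  0.6   0.31  2.11 -0.38  0.48  0.79]
1 lay [ 0.459 -0.144  0.031] [ 0.07  0.64  0.15  2.12 -0.24  0.4   0.65]
-1 pick [ 0.52  -0.067  0.031] [-0.32  0.74  0.47  2.02 -0.65  0.53 -0.78]
-1 pick_up [ 0.52  -0.067  0.181] [-0.53  0.55  0.77  1.94 -0.5   0.85 -0.89]
-1 pre [0.527 0.122 0.04 ] [ 0.1   0.74 -0.2   1.97 -0.74  0.56  0.65]
-1 in [0.524 0.213 0.089] [-0.08  0.65 -0.18  1.97 -0.76  0.57  0.47]
-1 up [0.524 0.21  0.174] [-0.24  0.51  0.04  1.93 -0.78  0.77  0.42]
-1 lev [0.524 0.219 0.24 ] [-0.78  0.45  0.38  1.76 -0.2   0.97 -0.28]
-1 st_hi [ 0.479 -0.226  0.191] [-0.43  0.79  1.23  1.93 -0.87  1.08 -1.72]
-1 st [ 0.479 -0.226  0.061] [-0.39  1.11  1.22  2.01 -1.26  1.08 -1.44]
-1 out [ 0.459 -0.144  0.061] [-0.49  0.89  1.01  2.13 -1.13  0.81 -1.64]
-1 lay [ 0.459 -0.144  0.031] [-0.48  0.97  1.    2.14 -1.25  0.83 -1.55]
```

```bash
python3 - <<'E'
from h import *
from station import arm
y=np.deg2rad(10); heel=np.r_[.5195,-.0665,0]+.045*np.array([np.cos(y),np.sin(y),0])
P,R=tcp(heel+[0.02,0,.21],y,0,-1); arm.move_ptp(P,R)
c=arm.camera_info("wrist"); p,d=arm.snapshot("wrist")
np.savez("w1.npz",p=p,d=d,K=c["camera_matrix"],D=c["D"],T=c["T"]); cv2.imwrite("pics/w1.png",p[:,:,::-1])
W=load("w1")[1]; hsv=cv2.cvtColor(p,cv2.COLOR_RGB2HSV); H,S,V=[hsv[...,i].astype(int) for i in range(3)]
x,yy,z=np.moveaxis(W,2,0)
o=(H>5)&(H<22)&(S>180)&(V>100)&(z>.055)&(z<.08)&(abs(yy)<.2); print("orange",rect(W,o))
b=(V>120)&(S<60)&(z<.012)&(z>-.01)&(abs(yy+.045)<.06)&(x>.54)&(x<.66)
k,l,st,_=cv2.connectedComponentsWithStats(b.astype(np.uint8)); i=1+st[1:,4].argmax(); print("blade",rect(W,l==i))
s=arm.read_state(); print(s["clock"],s["q"],s["ee_pos"],P)
E
```

```text
orange (((519.62548828125, -64.11103820800781), (54.33783721923828, 23.4957332611084), 9.831018447875977), array([ 0.52113215, -0.06385696,  0.06264902]), np.int64(1353))
blade (((597.6748046875, -50.689334869384766), (71.21117401123047, 60.24180603027344), 9.663944244384766), array([ 0.59846802, -0.05057905,  0.00128584]), np.int64(3874))
2.775 [-0.57968612  0.51110531  0.84686525  1.83380565 -0.45040363  1.00104121
 -0.94046369] [ 0.53965003 -0.06574984  0.24118839] [ 0.5395 -0.0665  0.2413]
```

View pics/w1.png

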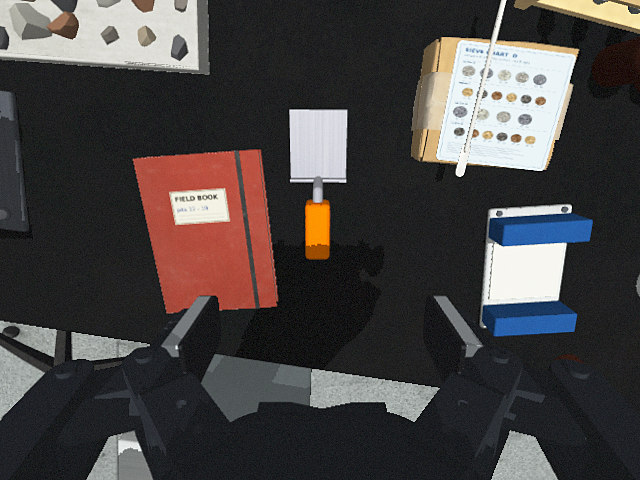

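The wrist picture shows the blade at about (318,146), the handle at (317,230), and the notebook edge 47 px to the left. I'll open the jaws only partly to clear the notebook, then grasp and lift.

```bash
python3 - <<'E'
from h import *
from station import arm
W=load("w1")[1]; print("notebook z",np.nanmedian(W[180:280,250:265,2]))
y=np.deg2rad(9.75); heel=np.array([.5636,-.0566,0])
arm.command_gripper(.05,100)
P,R=tcp(heel+[0,0,.08],y,0,-1); arm.move_ptp(P,R)
P,R=tcp(heel,y,0,-1); print(arm.move_straight(P,velocity=.08,f_stop=15), arm.read_state()["ee_pos"]-P)
arm.command_gripper(0.0,100); s=arm.read_state(); print(s["width"],s["contact_force"])
P,R=tcp(heel+[0,0,.15],y,0,-1); arm.move_straight(P)
s=arm.read_state(); print(s["clock"],s["width"],s["contact_force"],s["q"])
P,R=tcp(on_rack(-.15,-.007)+[0,0,.08],RY,SL,-1)
arm.move_straight(P,R,velocity=.12)
c=arm.camera_info("wrist"); p,d=arm.snapshot("wrist")
np.savez("w2.npz",p=p,d=d,K=c["camera_matrix"],D=c["D"],T=c["T"]); cv2.imwrite("pics/w2.png",p[:,:,::-1])
s=arm.read_state(); print(s["clock"],s["width"],s["q"],s["ee_pos"]-P)
E
```

```text
notebook z 0.01557599412528643
False [ 2.41458947e-04 -2.87347880e-05  3.85064011e-04]
0.022617365248139787 [-1.73835072  0.60478665  7.06686193]
6.4583 0.022739851424496024 [ 0.29551319 -0.19121864 -2.1510103 ] [-0.55193253  0.55623869  0.79351777  1.94574577 -0.52100201  0.85675654
 -0.88044709]
8.3 0.022865310856290403 [-0.05407167  0.59861488  0.01019903  1.95994086 -0.79271055  0.74732362
  0.62683659] [ 1.32625651e-05 -1.28702362e-04  1.75308417e-04]
```

View pics/w2.png

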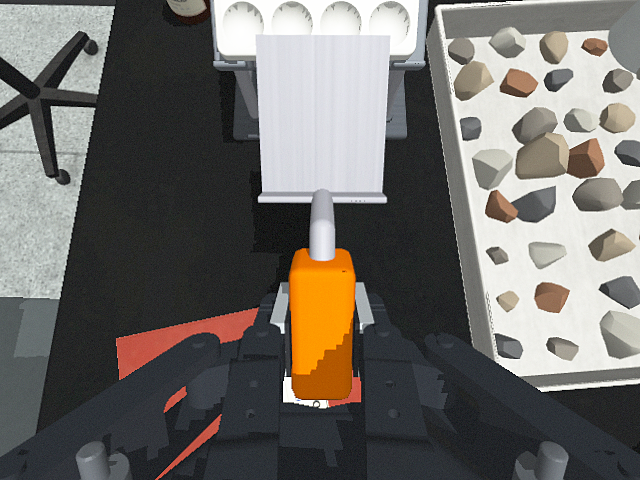

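The wrist picture shows the lifter square in the jaws. Blade columns are 257–389, with the plate's low edge above it at columns 212–424. Next I'll go to the entry pose and measure blade and plate relative to the rack frame with the same camera.

```bash
python3 - <<'E'
from h import *
from station import arm
P,R=tcp(on_rack(-.15,-.007),RY,SL,-1); arm.move_straight(P,velocity=.1)
c=arm.camera_info("wrist"); p,d=arm.snapshot("wrist")
np.savez("w3.npz",p=p,d=d,K=c["camera_matrix"],D=c["D"],T=c["T"]); cv2.imwrite("pics/w3.png",p[:,:,::-1])
p,W=load("w3"); L=lift(RY,SL); Q=(W-np.r_[RACK,.111])@L   # seat frame: s, lateral, normal
hsv=cv2.cvtColor(p,cv2.COLOR_RGB2HSV); V=hsv[...,2].astype(int);S=hsv[...,1].astype(int)
s,l,n=np.moveaxis(Q,2,0)
b=(abs(l)<.035)&(s>-.146)&(s<-.07)&(abs(n+.007)<.012)
g=b&(abs(l)<.024)&(s>-.135)&(s<-.09)
B=Q[g]; A=np.c_[B[:,0]+.115,B[:,1],np.ones(len(B))]; print("blade top n= ",np.linalg.lstsq(A,B[:,2],rcond=None)[0],"(ds,dl,n@s=-.115) nominal 0,0,-.005")
print("blade s",np.percentile(Q[b][:,0],[.5,99.5]),"l",np.percentile(Q[b][:,1],[1,99]))
for s0 in(-.13,-.09):
    r=b&(abs(s-s0)<.006); print(" s",s0,np.percentile(Q[r][:,1],[1,99]).mean())
pl=(V>140)&(S<50)&(s>-.05)&(s<.05)&(abs(l)<.075)&(n>-.005)&(n<.02)
X=Q[pl]; print("plate",pl.sum(),"s",np.percentile(X[:,0],[.5,99.5]),"l",np.percentile(X[:,1],[.5,99.5]),"n",np.percentile(X[:,2],[2,50,98]))
top=pl&(n>.009); X=Q[top]; A=np.c_[X[:,0],X[:,1],np.ones(len(X))]; print("top plane",np.linalg.lstsq(A,X[:,2],rcond=None)[0],"nominal 0,0,.012")
print(cv2.minAreaRect((Q[pl][:,:2]*1000).astype(np.float32)))
E
```

```text
blade top n=  [-0.00222381 -0.0008501  -0.00613719] (ds,dl,n@s=-.115) nominal 0,0,-.005
blade s [-0.14559788 -0.08040083] l [-0.02958399  0.0293192 ]
 s -0.13 -6.656465972581897e-05
 s -0.09 -0.00021109780185068344Traceback (most recent call last):
  File "<stdin>", line 16, in <module>
    return _quantile_unchecked(
        a, q, axis, out, overwrite_input, method, keepdims, weights)
    return _ureduce(a,
                    func=_quantile_ureduce_func,
    ...<5 lines>...
                    overwrite_input=overwrite_input,
                    method=method)
    r = func(a, **kwargs)
    result = _quantile(arr,
                       quantiles=q,
    ...<2 lines>...
                       out=out,
                       weights=wgt)
    slices_having_nans = np.isnan(arr[-1, ...])
                                  ~~~^^^^^^^^^
IndexError: index -1 is out of bounds for axis 0 with size 0
```

View pics/w3.png

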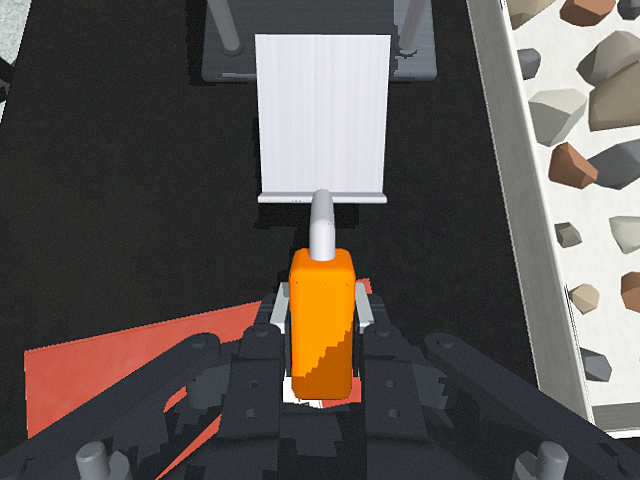

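The lifter sits within 1 mm of nominal in the grip. At this pose the plate is out of view, so I'll take the rack measurement from w2 and from the top camera.

```bash
python3 - <<'E'
from h import *
from station import arm
p,d=arm.snapshot("scene"); c=arm.camera_info("scene"); np.savez("scene2.npz",p=p,d=d,K=c["camera_matrix"],D=c["D"],T=c["T"])
cv2.imwrite("pics/s2.png",cv2.resize(p[130:290,130:370],(800,533),interpolation=2)[:,:,::-1])
L=lift(RY,SL)
for n_ in("w2","top","scene"):
    p,W=load(n_); Q=(W-np.r_[RACK,.111])@L; s,l,n=np.moveaxis(Q,2,0)
    hsv=cv2.cvtColor(p,cv2.COLOR_RGB2HSV); V=hsv[...,2].astype(int);S=hsv[...,1].astype(int)
    pl=(V>140)&(S<50)&(s>-.06)&(s<.06)&(abs(l)<.08)&(n>.002)&(n<.03)
    if n_=="w2": pl[:, :]&=(np.arange(480)<90)[:,None]
    X=Q[pl]; print(n_,pl.sum(),"s",np.percentile(X[:,0],[.5,99.5]),"l",np.percentile(X[:,1],[.5,99.5]),"n",np.percentile(X[:,2],[5,50,95]))
    print(cv2.minAreaRect((X[:,:2]*1000).astype(np.float32)))
    for a,b in((-.05,-.036),(-.036,-.02),(-.02,0),(0,.02),(.02,.046)):
        r=X[(X[:,0]>a)&(X[:,0]<b)]
        if len(r)>20: print("  s",a,"n max",np.percentile(r[:,2],90).round(4),"l mid",np.percentile(r[:,1],[1,99]).mean().round(4))
    if n_=="w2":
        g=(V<180)&(V>60)&(S<60)&(abs(abs(l)-.054)<.03)&(s<-.03)&(s>-.07)&(abs(n)<.02); X=Q[g]
        for sg in(-1,1):
            r=X[X[:,1]*sg>0]; print("  lip",sg,len(r),np.percentile(r,[2,50,98],axis=0).round(4).tolist())
E
```

```text
w2 8430 s [-0.04402167 -0.01150097] l [-0.05684757  0.06174902] n [0.00280779 0.00732612 0.00996277]
((-27.922367095947266, 2.0211219787597656), (33.57704544067383, 128.91104125976562), 0.00269383960403502)
  s -0.05 n max 0.0098 l mid 0.0018
  s -0.036 n max 0.0095 l mid 0.0032
  s -0.02 n max 0.0097 l mid 0.0033
  lip -1 447 [[-0.0456, -0.0637, -0.0069], [-0.0434, -0.05, 0.003], [-0.0318, -0.0418, 0.0084]]
  lip 1 600 [[-0.0457, 0.0418, -0.008], [-0.0423, 0.0547, 0.0018], [-0.0326, 0.0668, 0.0079]]
top 1730 s [-0.0397936   0.04841454] l [-0.05465416  0.06143997] n [0.0033928  0.00873794 0.01335949]
((5.356243133544922, 0.46869659423828125), (123.0257339477539, 91.40879821777344), 89.8138198852539)
  s -0.05 n max 0.0126 l mid 0.0001
  s -0.036 n max 0.0127 l mid 0.0031
  s -0.02 n max 0.0128 l mid 0.0039
  s 0 n max 0.0124 l mid 0.0039
  s 0.02 n max 0.0123 l mid 0.0032
scene 1021 s [-0.04421346  0.04463422] l [-0.05727415  0.06168463] n [0.00327352 0.00802596 0.01207932]
((0.5914421081542969, 1.6688766479492188), (121.82826232910156, 91.5527572631836), 89.00973510742188)
  s -0.05 n max 0.0115 l mid 0.0025
  s -0.036 n max 0.0107 l mid 0.0034
  s -0.02 n max 0.0116 l mid 0.0023
  s 0 n max 0.0116 l mid 0.0022
  s 0.02 n max 0.011 l mid 0.0026
```

View pics/s2.png

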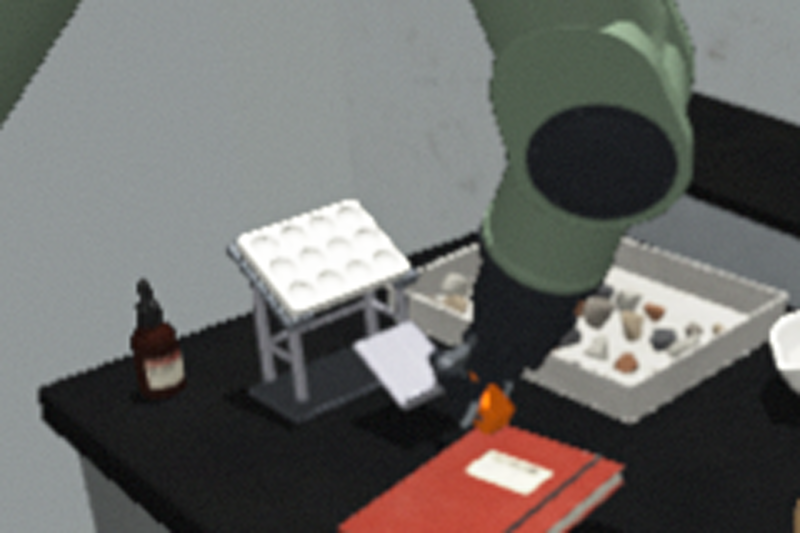

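The scene shows the blade lined up below the rack's low end. The plate's seat is about 2.5 mm lateral of my estimate, so I'll correct that, insert and lift.

```bash
sed -i 's/RACK=np.array(\[.5205/RACK=np.array([.5180/' h.py; python3 - <<'E'
from h import *
from station import arm
def go(heel,yaw,pit,v,f=None):
    P,R=tcp(heel,yaw,pit,-1); r=arm.move_straight(P,R,velocity=v,f_stop=f); s=arm.read_state()
    print(round(s["clock"],2),r,np.round(s["contact_force"],2),np.round(s["ee_pos"]-P,4)); return r
go(on_rack(-.15,-.009),RY,SL,.05)
r=go(on_rack(-.047,-.009),RY,SL,.06,6)
if not r:
    go(on_rack(-.047,-.009,.025),RY,SL,.03)
    go(on_rack(-.047,-.009,.09),RY,SL,.06)
for n in("wrist","scene"):
    c=arm.camera_info(n); p,d=arm.snapshot(n)
    np.savez(n+"4.npz",p=p,d=d,K=c["camera_matrix"],D=c["D"],T=c["T"])
a=cv2.resize(np.load("wrist4.npz")["p"],(400,300)); b=cv2.resize(np.load("scene4.npz")["p"][100:290,130:370],(400,300))
cv2.imwrite("pics/p4.png",np.hstack([a,b])[:,:,::-1]); print(arm.read_state()["q"])
E
```

```text
9.6 False [ 0.17 -0.75 -1.51] [-0.0002  0.0001  0.0001]
11.47 False [-0.6  -0.69 -0.32] [ 0.     -0.0003 -0.0002]
12.45 False [-1.28 -0.33 -3.92] [-0.0001 -0.     -0.0002]
13.68 False [-0.06 -0.43 -3.15] [-0.0002 -0.0001 -0.0004]
[-0.24320228  0.5018681   0.0318168   1.9382813  -0.7737106   0.76713602
  0.40629724]
```

View pics/p4.png

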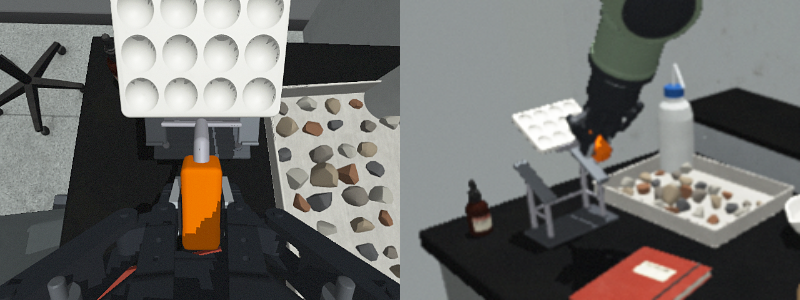

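The plate is riding on the blade against the heel wall, clear of the rack. Now I'll level it and carry it to above the stand.

```bash
cat >> h.py <<'E'
def go(heel,yaw,pit,v,f=None):
    from station import arm
    P,R=tcp(heel,yaw,pit,-1); r=arm.move_straight(P,R,velocity=v,f_stop=f); s=arm.read_state()
    print(round(s["clock"],2),r,np.round(s["contact_force"],2),np.round(s["ee_pos"]-P,4),np.round(s["q"],2),flush=True); return r
E
python3 - <<'E'
from h import *
from station import arm
go(on_rack(-.06,-.009,.13),RY,.0,.025)
go(np.array([.53,.02,.20]),np.deg2rad(8),0,.09)
go(on_stand(-.045,.15),SY,0,.08)
for n in("wrist","top"):
    c=arm.camera_info(n); p,d=arm.snapshot(n)
    np.savez(n+"5.npz",p=p,d=d,K=c["camera_matrix"],D=c["D"],T=c["T"])
a=cv2.resize(np.load("wrist5.npz")["p"],(400,300)); b=cv2.resize(np.load("top5.npz")["p"][160:310,350:550],(400,300))
cv2.imwrite("pics/p5.png",np.hstack([a,b])[:,:,::-1])
L=lift(SY); h=on_stand(-.045,.15)
p,W=load("wrist5"); Q=(W-h)@L; x,y,z=np.moveaxis(Q,2,0)
hsv=cv2.cvtColor(p,cv2.COLOR_RGB2HSV); V=hsv[...,2].astype(int);S=hsv[...,1].astype(int)
m=(V>140)&(S<50)&(z>.003)&(z<.025)&(x>.002)&(x<.11)&(abs(y)<.08)
print(m.sum(),"plate in lifter frame",cv2.minAreaRect((Q[m][:,:2]*1000).astype(np.float32)),np.percentile(Q[m],[.5,50,99.5],axis=0).round(4).tolist())
for a,b in((0,.02),(.02,.04),(.04,.06),(.06,.08)):
    r=Q[m&(x>a)&(x<b)]
    if len(r): print(a,np.percentile(r[:,1],[1,99]).mean(),np.percentile(r[:,2],90))
E
```

```text
16.3 False [ 0.88 -1.04 -3.06] [ 0.     -0.0002 -0.0001] [-0.75  0.44  0.35  1.78 -0.18  0.96 -0.29]
18.69 False [-0.24 -0.22 -4.05] [ 0.      0.0003 -0.    ] [-0.74  0.39  0.78  1.98 -0.35  0.9  -1.22]
21.91 False [ 0.34 -0.8  -2.86] [0.0001 0.0002 0.    ] [-0.36  0.69  1.04  1.93 -0.73  0.96 -1.86]
50037 plate in lifter frame ((41.6661491394043, 0.44351959228515625), (78.57038879394531, 117.88367462158203), 0.004789616446942091) [[0.0035, -0.0574, 0.0046], [0.0454, 0.0001, 0.0108], [0.08, 0.0581, 0.0137]]
0 0.0003012454215048123 0.012869842259720576
0.02 0.00037151121766602554 0.012843647716375079
0.04 0.00027050230037568845 0.012532005181508031
0.06 0.0003652855344819933 0.012475171632092441
```

View pics/p5.png

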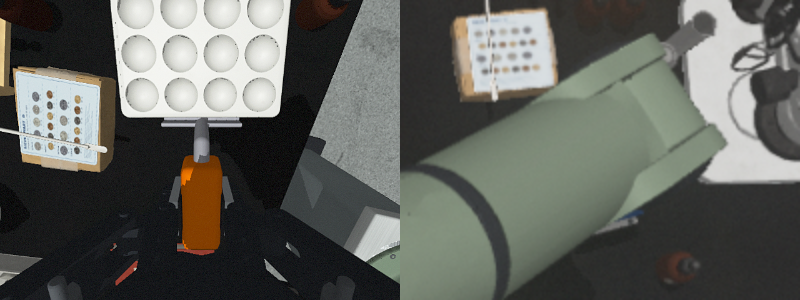

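Wrist view: the plate sits square on the blade, with its low edge about 2 mm from the heel. Now I'll lower, release and withdraw.

```bash
python3 - <<'E'
from h import *
from station import arm
go(on_stand(-.046,.055),SY,0,.08)
go(on_stand(-.046,.028),SY,0,.03)
arm.pause(.2)
for n in("wrist","scene"):
    c=arm.camera_info(n); p,d=arm.snapshot(n)
    np.savez(n+"6.npz",p=p,d=d,K=c["camera_matrix"],D=c["D"],T=c["T"])
a=cv2.resize(np.load("wrist6.npz")["p"],(400,300)); b=cv2.resize(np.load("scene6.npz")["p"][260:440,300:540],(400,300))
cv2.imwrite("pics/p6.png",np.hstack([a,b])[:,:,::-1])
E
```

```text
23.35 False [ 0.03  0.35 -3.49] [ 0.0002 -0.0001  0.0004] [-0.26  0.8   0.88  2.   -0.89  0.79 -1.74]
24.4 False [-0.36  0.33 -1.77] [ 0.0001 -0.0001  0.0001] [-0.23  0.83  0.83  2.01 -0.94  0.74 -1.71]
```

View pics/p6.png

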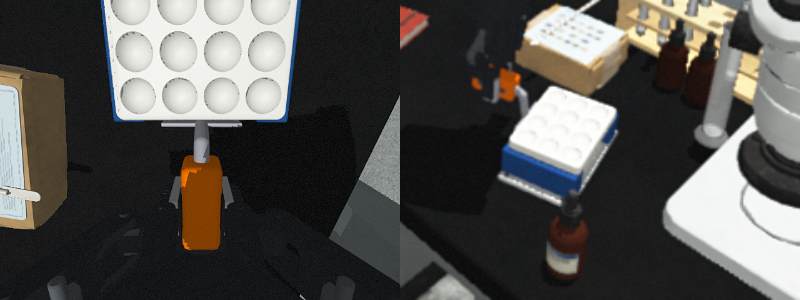

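The plate rests centred on both rails, and the force has dropped by the plate's weight. I'll withdraw and lay the lifter down.

```bash
python3 - <<'E'
from h import *
from station import arm
r=go(on_stand(-.140,.026),SY,0,.05,5)
assert not r
go(on_stand(-.140,.006),SY,0,.05)
go(on_stand(-.140,-.001),SY,0,.01,6)
arm.command_gripper(.05); arm.pause(.3)
P,R=tcp(on_stand(-.140,.16),SY,0,-1); arm.move_straight(P,velocity=.1)
P,R=tcp(on_stand(-.220,.25),SY,0,-1); arm.move_straight(P,velocity=.15)
arm.pause(.3)
for n in("wrist","scene","top"):
    c=arm.camera_info(n); p,d=arm.snapshot(n)
    np.savez(n+"7.npz",p=p,d=d,K=c["camera_matrix"],D=c["D"],T=c["T"])
a=cv2.resize(np.load("wrist7.npz")["p"],(400,300)); b=cv2.resize(np.load("scene7.npz")["p"][200:440,220:540],(400,300))
cv2.imwrite("pics/p7.png",np.hstack([a,b])[:,:,::-1])
L=lift(SY)
for n_ in("wrist7","scene7"):
    p,W=load(n_); Q=(W-np.r_[STAND,.04])@L; x,y,z=np.moveaxis(Q,2,0)
    hsv=cv2.cvtColor(p,cv2.COLOR_RGB2HSV); V=hsv[...,2].astype(int);S=hsv[...,1].astype(int)
    m=(V>120)&(S<50)&(z>.004)&(z<.025)&(abs(x)<.07)&(abs(y)<.08); A=np.c_[Q[m][:,:2],np.ones(m.sum())]
    print(n_,"plate",m.sum(),cv2.minAreaRect((Q[m][:,:2]*1000).astype(np.float32)),np.linalg.lstsq(A,Q[m][:,2],rcond=None)[0])
    b=(V>110)&(S<60)&(abs(x+.105)<.030)&(abs(y)<.025)&(abs(z+.04)<.02)
    if b.sum()>50: A=np.c_[Q[b][:,:2],np.ones(b.sum())]; print(" blade",b.sum(),np.linalg.lstsq(A,Q[b][:,2],rcond=None)[0],np.median(Q[b][:,2])+.04)
s=arm.read_state(); print(s["clock"],s["contact_force"])
E
```

```text
26.73 False [ 0.08 -0.37 -1.1 ] [ 0.     -0.0002  0.    ] [-0.41  0.78  0.82  2.14 -0.99  0.66 -1.79]
27.28 False [ 0.39 -0.94 -0.96] [-0.0002 -0.0002 -0.0002] [-0.38  0.81  0.77  2.15 -1.03  0.62 -1.75]
27.84 True [-1.    1.09  9.77] [0.     0.0002 0.0014] [-0.37  0.81  0.76  2.15 -1.05  0.61 -1.74]
wrist7 plate 0 ((0.0, 0.0), (0.0, 0.0), 0.0) [0. 0. 0.]
 blade 2774 [-0.00511883  0.00201464 -0.03948965] 0.0010635248864473423
scene7 plate 1982 ((2.6275253295898438, 0.22638320922851562), (89.54676055908203, 121.3218765258789), 0.6770188212394714) [-0.00641834  0.00601379  0.01022196]
 blade 442 [ 0.00144406  0.0070388  -0.03738696] 0.002484671888494605
31.6667 [ 0.31079503  0.25559232 -0.71143125]
```

View pics/p7.png

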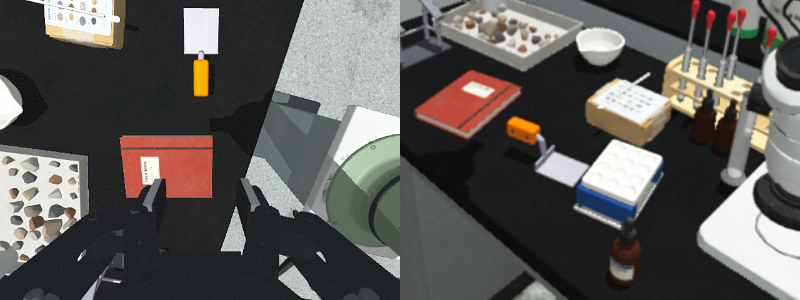

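The lifter lies flat on the bare worktop, clear of the stand. The plate is flat on the rails, about 3 mm off centre. Handing in.

```bash
python3 -c "
from station import arm
arm.close_job()"
```

```text
the job is handed in; nothing more can be done
```

The plate is on the stand and the lifter is back on the worktop. I handed the job in at about 32 s of the 72 s allowed, and no verdict was reported.

**What I did:** I gripped the lifter by its handle and slid the blade under the plate along the rack's slope. I then lifted the plate, levelled it and carried it to the stand. There I lowered it on from the +y end, drew the blade straight out and laid the lifter down.

**Last checks:**
- **Plate:** In the scene camera it lies about 3 mm off the stand's centre and square to it within 1 degree. Its tilt is under 0.01 rad.
- **Lifter:** The blade lies flat on bare worktop, with its top 1 to 2.5 mm above the worktop depending on the camera, and a tilt under 0.01 rad. Its tip is about 24 mm from the stand.
- **Gripper:** It was raised clear, with only sensor-level force readings.
- **Bystanders:** The right bottle and the mortar look undisturbed in the last picture. The left bottle was last seen standing after the plate was lifted off the rack. I did not measure how far any of them moved.

**Gaps:** The last wrist picture did not show the plate, so its final position comes from the scene camera alone. I did not measure against the last top picture.

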